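# Feel the gap of a casting clamp with a taper gauge

### The arm

A 6-joint arm with a two-finger parallel gripper is mounted at the origin on a cart in front of the work surface, level with it; the furniture and walls round the work are solid. World frame = base frame: x ahead of the robot, y to its left, z up, the work surface at z = 0. Lengths are in m, angles in degrees, forces in N, time in s.
With the tool pointing down it reaches from about 0.4 to 0.825 m from the base axis. Payload 7 kg.
Tool frame: the origin (TCP) lies midway between the tips of the shut fingers; the grasp point (between the pads) lies 19 mm behind it (ctrl.grip_point_offset is the distance from the TCP to the grasp point, in m); x points along the fingers, y is the direction in which the jaws open and shut, and the axes are right-handed (so a half turn about x gives the same grasp; the last joint's range is limited). The gripper opens to 88 mm and grips with 3 to 60 N. Pads are 19 mm wide; open, the fingers measure 130 mm over their backs; the gripper's body (78 mm by 193 mm) begins 47 mm behind the grasp point.
Start: joints at [-46.977, 20.546, 0.682, 0, -70.136, -16.507], TCP at [0.301, -0.604, 0.227] pointing down, gripper open.
Joint ranges: [-176.03, 176.03], [-82.01, 121.73], [-58.28, 71.71], [-173.87, 95.51], [-174.79, -0.11], [-173.66, 173.66]. Speed limits (degrees/s): [136.94, 136.94, 172.46, 180, 180, 180].

### API

Orientations are given as [roll, pitch, yaw] about the fixed x, y, z axes, in that order (R = Rz(yaw) Ry(pitch) Rx(roll)).
In Python, from plant import ctrl gives the robot as it stands.
- The arm moves only by the tool drive_tool, never from a script. Its argument "plan" is a list of rows, each a list of 3 entries, a list of its own where there are three numbers: the shift along the tool's x, y, z in m, then the turn, a rotation vector about the tool's x, y, z in degrees, then the opening, from 0 (shut) to 1 (fully open). In form: [[[dx, dy, dz], [wx, wy, wz], grip], ...]. A call has 1 to 20 rows; each row is the pose to reach, as a shift and turn from the pose measured when the call began, along the tool's axes at that moment; what a row does not reach only later rows make up. A row lasts 1/12 s, in which the tool goes at most 41.7 mm and 7.16 degrees, less where a joint would pass 70% of its speed; a pose out of reach is approached as far as the arm can. A call with a gripper value outside its range is refused whole. The fingers move at their own pace and stop on an object; the grip force is fixed at half the most. Time passes only in rows, so rows that repeat a pose let the fingers close. It gives the time, the measured TCP pose, the force and the opening at its end, in the units of the state.
- ctrl.get_obs(): the state, without advancing time (a new reading comes with each control period).
- ctrl.snapshot(name): name is "side" or "top"; returns the picture (480x640x3 uint8, blue, green, red); there is no depth.
- ctrl.get_calibration(name): a dict with "fx", "fy", "cx", "cy" (pixels), "R" (3x3) and "t" (3): a world point X has camera coordinates R X + t. Camera axes: x right, y down, z forward; pixel columns grow to the right and rows downward; lengths in m; the calibration is good to about 2 mm. A picture is of the moment at which its call begins. get_calibration takes no time and is no camera call.
- ctrl.close_job(): hands the job in, once; it reports no verdict.
Trained networks look in the newest picture that a camera, given by its name, has taken for a name from the list of things; names that differ only in an ending like _2 or _b are one class to them, and where a whole thing is asked for, a point or a joint stands for the part that bears it (a point fixed in the world has none). Each returns a list of dicts, best first, with "confidence" (0 to 1); they miss things now and then, are a little off and sometimes report something else, mostly with a low value. They report only what shows in the picture. A call takes as long as a camera call. They do not tell look-alikes from the thing itself.
- ctrl.cut_out(camera, name): "pixels" (480x640 bool, what is visible of it) and "pixel" ([column, row] in pixels, amid what is visible of it).
- ctrl.landmark_of(camera, name): "pixel" ([column, row] in pixels: a listed point, or the origin of a listed thing).
The state is a dict: "clock": time; "joint_pos": joint angles; "qvel": joint speeds; "tau": joint torques, N m; "tool_pos": TCP position; "orientation": TCP orientation; "force": force on the tool from outside, world axes, zero at the start; "moment": the same for the moment, N m; "opening": finger opening in m.
Only numpy, scipy, OpenCV 4.12 (cv2) and the standard library are available. Lean on these libraries where they do the work, as an engineer would, in place of code of your own. Each camera call takes 0.05 s, during which the arm holds its last target. There are 200 camera calls.

### The job

Of the three taper gauges hanging in the rack, first put the one with the blade snapped off short into the discard tray. Then take either whole gauge and slide its blade straight down between the two sprung plates of the casting clamp until it drags snugly on both, each plate pushed back by about two millimetres and the handle still clear above them, and finish holding it there in the gripper. Leave the other whole gauge hanging, and do not push the timer, pen or forceps about.

Things in the scene. Friction and masses are not known exactly. Their poses are not given: they have to be found in the camera images.
- gauge_a_handle (a point): One of three taper gauges: whole, grey block handle 50 (x) x 18 (y) x 50 (z) mm over a straight steel blade 85 mm long. Hangs upright in the rack, handle underside on the rails. The point is the handle's centre, 25 mm above its underside and 110 mm above the tip. z up, x along the blade's width, y along its thickness (grasp across y, 18 mm).
- gauge_b_handle (a point): One of three taper gauges: whole, grey block handle 50 (x) x 18 (y) x 50 (z) mm over a straight steel blade 85 mm long. Hangs upright in the rack, handle underside on the rails. The point is the handle's centre, 25 mm above its underside and 110 mm above the tip. z up, x along the blade's width, y along its thickness (grasp across y, 18 mm).
- gauge_a_tip (a point): Centre of the lower end (tip) of gauge_a's blade, 85 mm below the handle's underside.
- gauge_b_tip (a point): Centre of the lower end (tip) of gauge_b's blade, 85 mm below the handle's underside.
- gauge_short_handle (a point): The snapped gauge: same handle (50 x 18 x 50 mm, same axes) but the blade is broken off only 28 mm below the handle. The point is the handle's centre, 25 mm above its underside and 53 mm above the broken end. It weighs about as much as the others.
- gauge_short: The snapped gauge as a body; origin at the centre of the handle's underside.
- gauge_a: gauge_a as a body, 70 to 120 g; origin at the centre of the handle's underside, same axes. Its blade is 24 mm wide (x) and tapers in thickness (y) from 15.2 mm at the handle to 2.5 mm at the tip, 0.15 mm per mm.
- gauge_b: gauge_b as a body, 70 to 120 g; origin at the centre of the handle's underside, same axes. Its blade is 24 mm wide (x) and tapers in thickness (y) from 15.2 mm at the handle to 2.5 mm at the tip, 0.15 mm per mm.
- gauge_rack: Fixed aluminium rack, 90 (x) x 270 (y) x 110 (z) mm: two rails along its y with 30 mm clear between them, tops 110 mm above the worktop; the gauges hang between the rails about 80 mm apart, in any order, axes parallel to the rack's, and lift straight up. Origin: centre of its underside.
- clamp: Fixed casting clamp, base 100 (x) x 150 (y) x 12 mm, origin at the centre of its underside. Two upright white plates 70 mm wide stand in its x-z plane, 5.5 to 7.5 mm apart along y, not quite centred on the origin. Grey backing walls behind them (to y = -64 and +64 mm) reach z = 92 mm. Blade width goes along clamp x, thickness along clamp y.
- plate_left_edge (a point): Upper edge of the straight inner face of the plate on the clamp's +y side, mid-width, 92 mm above the worktop (the face goes down to 15 mm). Half-way between this and plate_right_edge is the middle of the gap; their distance is the gap. Above the edge a flared lead-in lip widens the mouth by 5 mm a side, up to 100 mm above the worktop.
- plate_right_edge (a point): The same point on the plate on the clamp's -y side.
- plate_left (a joint): How far the +y plate is pushed back (outwards) from rest, m; spring 3000 N/m, stop at 8 mm. Snug: about 0.002; too little below 0.0006, too much above 0.0033. With a centred blade each plate goes back 0.075 mm per mm of travel after first touch; with both back 2 mm the downward push is some 6 to 9 N while sliding, less at rest.
- plate_right (a joint): The same for the -y plate.
- discard_tray: Fixed open white tray, outside 100 (x) x 140 (y) x 28 mm high, walls and floor 4 to 5 mm. Origin: centre of its underside.
- timer: Bystander: small timer 67 x 63 x 19 mm lying on the worktop.
- pen_1: Bystander: pen, 135 mm long, lying on the worktop.
- forceps: Bystander: steel forceps, 126 mm long, lying on the worktop.
Things that resemble listed ones, but are neither listed nor needed, are in the scene too. What is shaped like the gauge_short but turquoise is not meant.

How it is judged:
By the outcome, as a careful person would: the job done as asked, in the order asked, and still so for the second after the job is handed in, while the arm keeps its last pose, push and grip.
It also fails if it takes over 48 s, if anything falls off the work surface, if the arm or the gripper's body presses on something with over 40 N, if the wrist force passes 120 N, or if a joint passes its speed limit or range.

## Working session

There is one attempt and no reset: what is moved stays moved. The work goes in short steps, Python scripts to look and compute and a tool call to move; the robot and the scene stay as the last step left them, time stands still between calls to the robot, and variables do not carry over. Pictures are saved under pics/ and viewed, about 8 in all and at most 12, crops included, and the job is handed in when it is done.

Besides the shell and the picture viewer there is one more tool, called as a command line: name --argument value ..., lists and objects as JSON in quotes. drive_tool: Moves the arm, as the interface text tells. Its arguments: {"type":"object","properties":{"plan":{"type":"array","items":{"type":"array"}}},"required":["plan"]}

```bash
ls; mkdir -p pics
python3 - <<'E'
from plant import ctrl
import cv2
o=ctrl.get_obs(); print({k:o[k] for k in('clock','tool_pos','orientation','force','opening')})
for c in('side','top'):
    cv2.imwrite(f'pics/{c}0.png',ctrl.snapshot(c))
    k=ctrl.get_calibration(c); print(c,k)
    for n in('gauge_a_handle','gauge_short_handle','gauge_a_tip','gauge_short','gauge_a','gauge_rack','clamp','plate_left_edge','plate_right_edge','discard_tray','timer','pen_1','forceps'):
        print(n,[(r['pixel'],round(r['confidence'],2)) for r in ctrl.landmark_of(c,n)])
print(ctrl.get_obs()['clock'])
E
```

```text
pics
{'clock': 0.0, 'tool_pos': array([ 0.30109306, -0.60358524,  0.22563256]), 'orientation': array([ 95.38979345,  89.90541192, 121.89799442]), 'force': array([ 0.13542084, -0.26237215,  0.85140762]), 'opening': 0.08747708024558272}
side {'fx': 481.41535260003974, 'fy': 481.41535260003974, 'cx': 318.2490092703994, 'cy': 242.2803994815218, 'R': array([[-0.99300451, -0.11722744, -0.01413435],
       [-0.06612835,  0.65130115, -0.75593244],
       [ 0.09782174, -0.74970963, -0.65449704]]), 't': array([0.5291546 , 0.17525367, 1.01914269])}
gauge_a_handle [([291.4, 212.0], 0.92)]
gauge_short_handle [([325.0, 316.6], 0.93), ([339.1, 236.1], 0.78), ([277.1, 252.8], 0.58), ([221.4, 313.9], 0.57), ([289.8, 218.0], 0.38)]
gauge_a_tip [([285.4, 232.0], 0.18)]
gauge_short [([225.7, 317.9], 0.95), ([341.8, 247.1], 0.83), ([320.3, 320.7], 0.79), ([277.2, 264.9], 0.6)]
gauge_a [([286.4, 216.4], 0.9), ([283.7, 239.4], 0.69)]
gauge_rack [([285.9, 272.9], 0.86)]
clamp [([322.0, 206.8], 0.72)]
plate_left_edge [([321.9, 179.5], 0.59)]
plate_right_edge [([283.5, 232.6], 0.63), ([322.2, 179.2], 0.5)]
di
[... 577 characters left out ...]
gauge_short_handle [([269.4, 262.7], 0.78), ([268.4, 184.6], 0.74), ([299.4, 211.7], 0.7), ([376.3, 264.3], 0.63)]
gauge_a_tip [([365.7, 225.0], 0.79)]
gauge_short [([376.6, 262.7], 0.73), ([267.6, 190.8], 0.59), ([274.4, 265.3], 0.56), ([302.0, 213.3], 0.48)]
gauge_a [([341.9, 210.6], 0.74), ([368.8, 213.9], 0.58)]
gauge_rack [([336.5, 224.7], 0.75)]
clamp [([448.1, 235.4], 0.79)]
plate_left_edge [([454.5, 228.1], 0.86), ([368.9, 210.0], 0.65)]
plate_right_edge [([459.3, 229.2], 0.48)]
discard_tray [([325.2, 299.5], 0.62), ([457.7, 230.3], 0.41)]
timer [([417.1, 308.2], 0.61)]
pen_1 [([486.7, 294.9], 0.52), ([304.4, 212.9], 0.23)]
forceps [([368.9, 223.6], 0.57), ([177.4, 316.2], 0.46)]
1.4
```

View images.

View pics/side0.png

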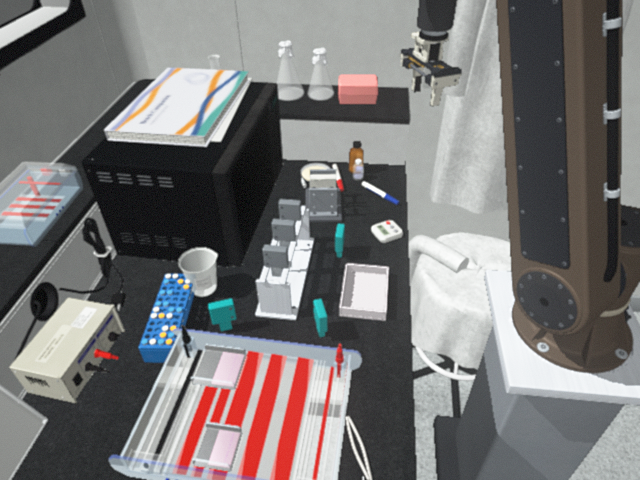

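View pics/top0.png

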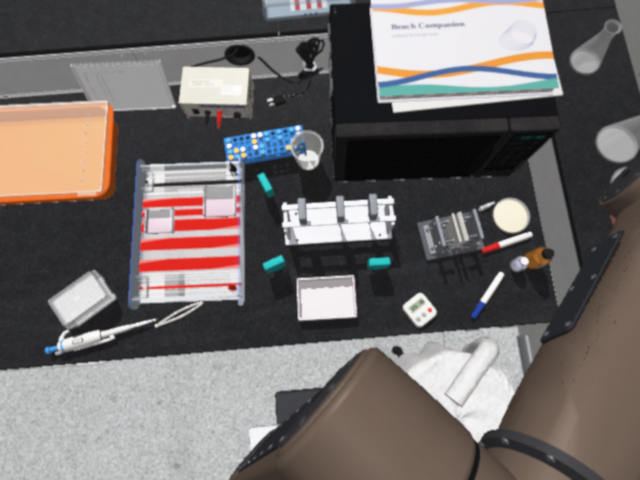

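```bash
cat > h.py <<'E'
import numpy as np, cv2
from plant import ctrl
K={c:ctrl.get_calibration(c) for c in('side','top')}
def proj(c,X):
    k=K[c]; p=k['R']@np.asarray(X,float)+k['t']; return np.array([k['fx']*p[0]/p[2]+k['cx'],k['fy']*p[1]/p[2]+k['cy']])
def ray(c,px):
    k=K[c]; d=k['R'].T@np.array([(px[0]-k['cx'])/k['fx'],(px[1]-k['cy'])/k['fy'],1]); return -k['R'].T@k['t'],d
def atz(c,px,z):
    o,d=ray(c,px); return o+d*(z-o[2])/d[2]
def tri(ps,pt):
    (o1,d1),(o2,d2)=ray('side',ps),ray('top',pt)
    s=np.linalg.lstsq(np.c_[d1,-d2],o2-o1,rcond=None)[0]
    a,b=o1+s[0]*d1,o2+s[1]*d2; return (a+b)/2,np.linalg.norm(a-b)
def crop(src,x0,y0,x1,y1,f): return cv2.resize(src[y0:y1,x0:x1],None,fx=f,fy=f,interpolation=cv2.INTER_CUBIC)
E
python3 - <<'E'
from h import *
s=cv2.imread('pics/side0.png');t=cv2.imread('pics/top0.png')
a=crop(s,245,155,345,325,3.5);b=crop(t,270,180,400,255,3.5);c=crop(t,410,190,540,265,3.5)
im=np.zeros((600,800,3),np.uint8); im[:595,:350]=a[:595,:350]; im[:262,345:800]=b[:262,:455]; im[270:532,345:800]=c[:262,:455]
cv2.imwrite('pics/crop0.png',im)
print('rack',atz('side',(285.9,272.9),0),atz('top',(336.5,224.7),0))
print('clamp',atz('side',(322,206.8),0),atz('top',(448.1,235.4),0))
print('tray',atz('side',(365.8,289.8),0),atz('top',(325.2,299.5),0))
print('plate',tri((321.9,179.5),(457,228.6)))
print('cam',ray('side',(0,0))[0],ray('top',(0,0))[0])
E
```

```text
rack [ 0.62176639 -0.09363283  0.        ] [ 0.61993916 -0.08551666  0.        ]
clamp [ 0.5653001  -0.36416201  0.        ] [ 0.56729035 -0.36670196  0.        ]
tray [ 4.29849194e-01 -5.80174462e-02 -1.11022302e-16] [ 0.43163061 -0.04047134  0.        ]
plate (array([ 0.56329623, -0.36415595,  0.09045366]), np.float64(0.0030031516037430433))
cam [0.43734782 0.71194962 0.80698506] [ 0.3139463  -0.03848784  1.14006354]
```

View pics/crop0.png

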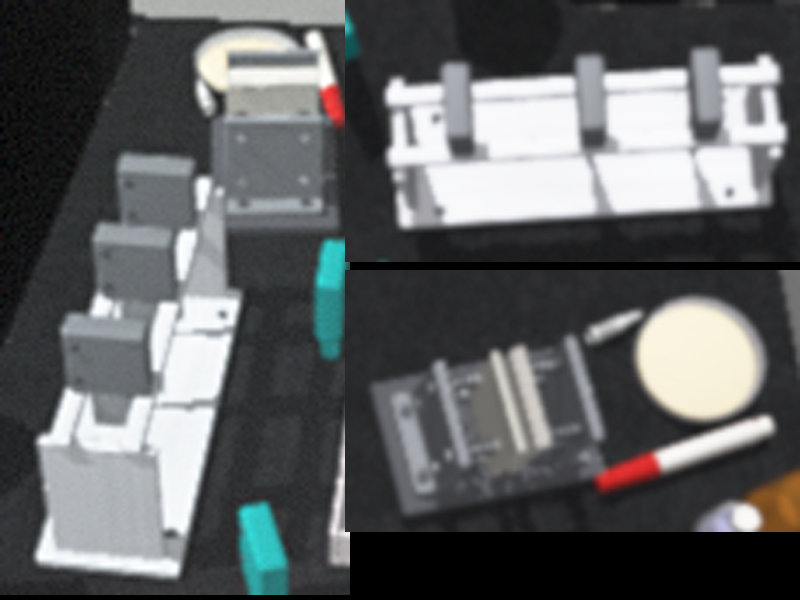

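```bash
cat >> h.py <<'E'
def Rz(a):
    a=np.radians(a); return np.array([[np.cos(a),-np.sin(a),0],[np.sin(a),np.cos(a),0],[0,0,1]])
def box(o,yaw,x,y,z):
    P=np.array([[i,j,k] for i in x for j in y for k in z]); return P@Rz(yaw).T+np.array([*o[:2],0])
E_=[(0,1),(2,3),(4,5),(6,7),(0,2),(1,3),(4,6),(5,7),(0,4),(1,5),(2,6),(3,7)]
def draw(im,c,P,off,f,col):
    q=[tuple(np.int32(((proj(c,p)+.5-off)*f-.5)*8)) for p in P]
    for i,j in E_: cv2.line(im,tuple(map(int,q[i])),tuple(map(int,q[j])),col,1,cv2.LINE_AA,3)
E
python3 - <<'E'
from h import *
def un(p,ox,oy,px,py,f=3.5): return ((p[0]-px)/f+ox,(p[1]-py)/f+oy)
T=lambda p:un(p,270,180,345,0)
C=lambda p:un(p,410,190,345,270)
a,b=[atz('top',T(p),0) for p in((402,226),(772,206))]; print('rack edge',a,b,np.degrees(np.arctan2(*(a-b)[:2]))*-1,np.linalg.norm(a-b))
for p in((457,64),(590,57),(705,49)): print('handle far top edge',atz('top',T(p),.16))
cc=[atz('top',C(p),.012) for p in((375,383),(405,513),(605,470),(572,335))]; print('clamp corners',cc,np.mean(cc,0))
for i in range(4): d=cc[i]-cc[i-1]; print(np.linalg.norm(d),np.degrees(np.arctan2(d[1],d[0])))
s=cv2.imread('pics/side0.png');t=cv2.imread('pics/top0.png')
tr=[atz('top',p,.028) for p in((296,279),(354,275),(357,316),(299,321))];print('tray',tr,np.mean(tr,0))
for c in('side','top'):
  for n in('gauge_a','gauge_short','discard_tray'):
    for r in ctrl.cut_out(c,n):
        m=r['pixels'];ys,xs=np.nonzero(m);print(c,n,round(r['confidence'],2),r['pixel'],m.sum(),xs.min(),xs.max(),ys.min(),ys.max())
E
```

```text
rack edge [0.57875626 0.04649519 0.        ] [ 0.57055044 -0.22309632  0.        ] -1.7434294332559521 0.26971635893466744
handle far top edge [ 0.64474414 -0.00736798  0.16      ]
handle far top edge [ 0.6420859  -0.09267886  0.16      ]
handle far top edge [ 0.64109273 -0.16666957  0.16      ]
clamp corners [array([ 0.60510932, -0.29358345,  0.012     ]), array([ 0.50794196, -0.30215363,  0.012     ]), array([ 0.52678354, -0.44907262,  0.012     ]), array([ 0.62887301, -0.44184651,  0.012     ])] [ 0.56717696 -0.37166405  0.012     ]
0.15015541492936002 99.10595282355237
0.0975445733935662 -174.9595446686452
0.1481222332800348 -82.69201114419891
0.10234489556532778 4.04876574607695
tray [array([0.48437468, 0.02631123, 0.028     ]), array([ 0.48210269, -0.11547581,  0.028     ]), array([ 0.38315524, -0.11283685,  0.028     ]), array([0.3831678 , 0.02614046, 0.028     ])] [ 0.4332001  -0.04396524  0.028     ]
side gauge_a 0.9 [285.3, 229.4] 564 272 295 219 247
side gauge_a 0.89 [289.3, 206.4] 448 279 301 199 221
side gauge_short 0.86 [274.2, 263.3] 677 262 288 244 277
side gauge_short 0.78 [340.4, 242.4] 211 336 343 225 256
side gauge_short 0.59 [318.6, 314.3] 383 314 327 299 336
side gauge_short 0.58 [221.4, 313.6] 629 209 236 299 330
side discard_tray 0.71 [366.6, 291.4] 2389 340 388 264 321
top gauge_a 0.72 [371.9, 208.2] 230 367 377 194 219
top gauge_a 0.51 [338.8, 206.3] 170 335 343 196 220
top gauge_short 0.69 [272.7, 263.6] 230 263 284 255 271
top gauge_short 0.57 [378.4, 261.2] 242 367 389 257 269
top gauge_short 0.48 [266.5, 186.1] 199 257 273 173 195
top gauge_short 0.46 [298.2, 210.1] 201 297 306 198 224
top discard_tray 0.83 [325.6, 295.6] 2452 296 356 275 319
```

```bash
cat > ov.py <<'E'
from h import *
RO,RY=(.620,-.0895),-1.8
CO,CY=(.5672,-.3715),6.5
HY=[.080,.0,-.080]
s=cv2.imread('pics/side0.png');t=cv2.imread('pics/top0.png')
def view(c,src,o,w,h,f,which):
    im=crop(src,o[0],o[1],o[0]+w,o[1]+h,f); off=np.array(o)
    if which=='r':
        draw(im,c,box(RO,RY,(-.045,.045),(-.135,.135),(0,.11)),off,f,(0,200,0))
        for y in HY:
            O=np.array([*RO,0])+Rz(RY)@[0,y,0]
            draw(im,c,box(O,RY,(-.025,.025),(-.009,.009),(.11,.16)),off,f,(0,0,255))
    else:
        draw(im,c,box(CO,CY,(-.05,.05),(-.075,.075),(0,.012)),off,f,(0,200,0))
        draw(im,c,box(CO,CY,(-.035,.035),(-.064,.064),(.092,.092)),off,f,(0,0,255))
        draw(im,c,box(CO,CY,(-.035,.035),(-.0033,.0033),(.092,.092)),off,f,(255,0,255))
    return im
A=view('side',s,(250,190),60,120,5,'r');B=view('top',t,(278,190),122,60,4,'r')
C=view('top',t,(412,196),84,70,4,'c');D=view('side',s,(295,155),50,70,3,'c')
im=np.zeros((600,800,3),np.uint8)
im[:,:300]=A;im[:240,305:793]=B;im[250:530,305:641]=C;im[250:460,645:795]=D
cv2.imwrite('pics/ov1.png',im)
E
python3 ov.py
```

```text
(no output)
```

View pics/ov1.png

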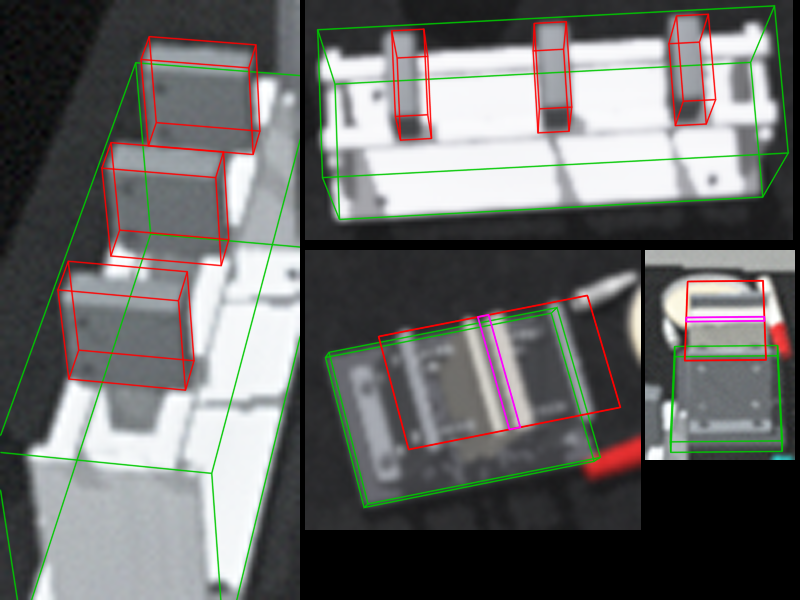

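The near (+y end) rack gauge at side (275,257) / top (302,211) has a stub ending about 28 mm below its handle and casts no blade shadow. It is grey and hangs in the rack, so it is the snapped one. The similar pieces at side (221,314), (320,317) and (339,240) are turquoise and standing on the table, so they are not meant. The other two rack gauges, at side (283,230) and (289,207), are whole.

```bash
cat >> h.py <<'E'
from scipy.spatial.transform import Rotation as Ro
def go(pts,yaw,tilt=0,flip=None):
    """tool-frame shift/turn from now to TCP points; jaw along yaw+90; tilt deg about horizontal axis perpendicular to jaw"""
    o=ctrl.get_obs(); R0=Ro.from_euler('xyz',o['orientation'],degrees=True)
    best=None
    for s in((1,-1) if flip is None else (flip,)):
        y=Rz(yaw)@[0,s,0]; x=np.array([0,0,-1.]); R=Ro.from_matrix(np.c_[x,y,np.cross(x,y)])
        R=Ro.from_rotvec(np.radians(tilt)*(Rz(yaw)@[1,0,0]))*R
        w=(R0.inv()*R).as_rotvec(degrees=True)
        if best is None or np.linalg.norm(w)<np.linalg.norm(best): best=w
    print('clock',round(o['clock'],2),'tcp',o['tool_pos'].round(4),'F',o['force'].round(1),'open',round(o['opening'],4),'q',o['joint_pos'].round(1))
    for p in pts: print(p,'->',R0.inv().apply(np.array(p)-o['tool_pos']).round(4),best.round(2))
E
python3 - <<'E'
from h import *
go([(.40,-.42,.27),(.6226,-.006,.27),(.6226,-.006,.2),(.6226,-.006,.116)],-1.8)
for p in((454.5,228.1),(459.3,229.2),(456.9,228.65)):
    d=Rz(-6.5)@(atz('top',p,.092)-[.5672,-.3715,0]); print(d)
t=cv2.imread('pics/top0.png')
# profile across plates at local x, sampled at z=.1
g=cv2.cvtColor(t,cv2.COLOR_BGR2GRAY).astype(np.float32)
ys=np.arange(-.03,.0301,.002)
P=[np.mean([cv2.remap(g,np.float32([[q[0]]]),np.float32([[q[1]]]),1)[0,0] for x in(-.02,-.01,0,.01,.02) for q in[proj('top',np.array([.5672,-.3715,.1])+Rz(6.5)@[x,y,0])]]) for y in ys]
print([(round(1000*y),int(v)) for y,v in zip(ys,P)])
print('microwave front',atz('top',(400,180),0))
E
```

```text
clock 1.7 tcp [ 0.3013 -0.604   0.2266] F [-0.4 -0.  -0.2] open 0.0877 q [-47.   20.5   0.7  -0.  -70.1 -16.5]
(0.4, -0.42, 0.27) -> [-0.0434  0.1206  0.1704] [28.32  0.    0.  ]
(0.6226, -0.006, 0.27) -> [-0.0434  0.3917  0.5544] [28.32  0.    0.  ]
(0.6226, -0.006, 0.2) -> [0.0266 0.3917 0.5544] [28.32  0.    0.  ]
(0.6226, -0.006, 0.116) -> [0.1106 0.3917 0.5544] [28.32  0.    0.  ]
[-0.00252426  0.01405548  0.092     ]
[-0.00734827  0.00370091  0.092     ]
[-0.00493705  0.00887651  0.092     ]
[(-30, 72), (-28, 72), (-26, 73), (-24, 74), (-22, 76), (-20, 77), (-18, 80), (-16, 82), (-14, 85), (-12, 93), (-10, 120), (-8, 161), (-6, 191), (-4, 202), (-2, 201), (0, 189), (2, 162), (4, 132), (6, 128), (8, 152), (10, 185), (12, 202), (14, 186), (16, 146), (18, 118), (20, 108), (22, 109), (24, 111), (26, 113), (28, 114), (30, 112)]
microwave front [ 0.72691032 -0.26292531  0.        ]
```

drive_tool --plan '[[[-0.043, 0.12, 0.17], [8, 0, 0], 0.6], [[-0.043, 0.12, 0.17], [10, 0, 0], 0.6], [[-0.043, 0.12, 0.17], [14, 0, 0], 0.6], [[-0.043, 0.12, 0.17], [16, 0, 0], 0.6], [[-0.043, 0.392, 0.554], [20, 0, 0], 0.6], [[-0.043, 0.392, 0.554], [28.3, 0, 0], 0.6], [[-0.043, 0.392, 0.554], [28.3, 0, 0], 0.6], [[-0.043, 0.392, 0.554], [28.3, 0, 0], 0.6], [[-0.043, 0.392, 0.554], [28.3, 0, 0], 0.6], [[-0.043, 0.392, 0.554], [28.3, 0, 0], 0.6], [[-0.043, 0.392, 0.554], [28.3, 0, 0], 0.6], [[-0.043, 0.392, 0.554], [28.3, 0, 0], 0.6], [[-0.043, 0.392, 0.554], [28.3, 0, 0], 0.6], [[-0.043, 0.392, 0.554], [28.3, 0, 0], 0.6], [[-0.043, 0.392, 0.554], [28.3, 0, 0], 0.6], [[-0.043, 0.392, 0.554], [28.3, 0, 0], 0.6], [[-0.043, 0.392, 0.554], [28.3, 0, 0], 0.6], [[-0.043, 0.392, 0.554], [28.3, 0, 0], 0.6], [[0.005, 0.392, 0.554], [28.3, 0, 0], 0.6], [[0.005, 0.392, 0.554], [28.3, 0, 0], 0.6]]'

```text
clock: 3.37
tool_pos: [0.6195, -0.0055, 0.2165]
orientation: [178.5, 89.6, 176.7]
force: [-2.3, -0.3, -3.1]
opening: 0.0522
```

Run:
```python
from h import *
s=ctrl.snapshot('side');t=ctrl.snapshot('top')
cv2.imwrite('pics/s1.png',s);cv2.imwrite('pics/t1.png',t)
a=crop(s,225,140,345,300,3.7);b=crop(t,250,160,400,260,2.3)
im=np.zeros((600,800,3),np.uint8);im[:592,:444]=a[:592,:444];im[:230,450:795]=b[:230,:345]
cv2.imwrite('pics/n1.png',im)
go([(.6226,-.006,.116)],-1.8)
```

```text
clock 3.47 tcp [ 0.6204 -0.0066  0.2197] F [ 0.5 -0.4  0.2] open 0.0529 q [  17.4   15.9   -6.9   -0.   -67.5 -109.2]
(0.6226, -0.006, 0.116) -> [0.1037 0.0008 0.0027] [-0.01 -0.28  0.08]
```

View pics/n1.png

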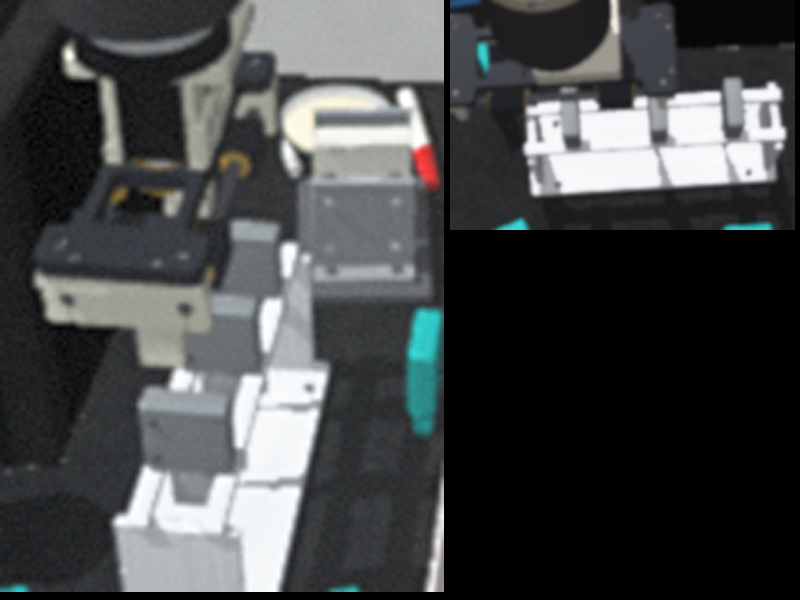

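drive_tool --plan '[[[0.03, 0, 0.002], [0, 0, 0], 0.6], [[0.06, 0, 0.002], [0, 0, 0], 0.6], [[0.085, 0, 0.002], [0, 0, 0], 0.6], [[0.104, 0, 0.002], [0, 0, 0], 0.6], [[0.104, 0, 0.002], [0, 0, 0], 0.6], [[0.104, 0, 0.002], [0, 0, 0], 0.6]]'

```text
clock: 3.97
tool_pos: [0.6224, -0.0075, 0.1169]
orientation: [-155.6, 89.7, -157.4]
force: [-0.2, -0.2, 0.5]
opening: 0.0531
```

drive_tool --plan '[[[0, 0, 0], [0, 0, 0], 0], [[0, 0, 0], [0, 0, 0], 0], [[0, 0, 0], [0, 0, 0], 0], [[0, 0, 0], [0, 0, 0], 0], [[0, 0, 0], [0, 0, 0], 0], [[0, 0, 0], [0, 0, 0], 0]]'

```text
clock: 4.47
tool_pos: [0.6226, -0.0074, 0.1174]
orientation: [-154.8, 89.7, -156.6]
force: [-0.7, 0.6, 0.7]
opening: 0.0182
```

Run:
```python
from h import *
go([(.6226,-.0074,.19),(.4325,-.0385,.19),(.4325,-.0385,.11)],-1.8)
go([(.4325,-.0385,.11),(.4325,-.0385,.042)],-1.8,20)
```

```text
clock 4.47 tcp [ 0.6226 -0.0074  0.1174] F [-0.7  0.6  0.7] open 0.0182 q [  17.3   20.8  -14.1    0.   -55.3 -109.1]
(0.6226, -0.0074, 0.19) -> [-0.0726 -0.0002 -0.0003] [-0.02 -0.23  0.11]
(0.4325, -0.0385, 0.19) -> [-0.0718 -0.0373 -0.1893] [-0.02 -0.23  0.11]
(0.4325, -0.0385, 0.11) -> [ 0.0082 -0.0371 -0.189 ] [-0.02 -0.23  0.11]
clock 4.47 tcp [ 0.6226 -0.0074  0.1174] F [-0.7  0.6  0.7] open 0.0182 q [  17.3   20.8  -14.1    0.   -55.3 -109.1]
(0.4325, -0.0385, 0.11) -> [ 0.0082 -0.0371 -0.189 ] [-0.06 -0.23 20.11]
(0.4325, -0.0385, 0.042) -> [ 0.0762 -0.037  -0.1887] [-0.06 -0.23 20.11]
```

drive_tool --plan '[[[-0.04, 0, 0], [0, 0, 0], 0], [[-0.072, 0, 0], [0, 0, 0], 0], [[-0.072, 0, 0], [0, 0, 0], 0], [[-0.072, -0.037, -0.189], [0, 0, 0], 0], [[-0.072, -0.037, -0.189], [0, 0, 0], 0], [[-0.072, -0.037, -0.189], [0, 0, 7], 0], [[-0.072, -0.037, -0.189], [0, 0, 13], 0], [[-0.072, -0.037, -0.189], [0, 0, 20], 0], [[-0.072, -0.037, -0.189], [0, 0, 20], 0], [[-0.072, -0.037, -0.189], [0, 0, 20], 0]]'

```text
clock: 5.3
tool_pos: [0.432, -0.0411, 0.1907]
orientation: [90.5, 70.1, 88.2]
force: [1.2, 0.0, -0.4]
opening: 0.018
```

Run:
```python
from h import *
go([(.4325,-.0385,.042)],-1.8,20)
for p in((376,264),(378,258),(389,261)): print(atz('top',p,.05),atz('top',p,.0))
print(tri((339.1,238),(376.3,264.3)))
s=ctrl.snapshot('side');t=ctrl.snapshot('top')
im=np.zeros((480,800,3),np.uint8);im[:,:400]=crop(s,270,140,430,332,2.5)[:480,:400];im[:,400:]=crop(t,230,190,430,310,2.0)[:240,:400].repeat(2,0) if 0 else cv2.copyMakeBorder(crop(t,230,190,430,310,2.0),0,240,0,0,0)
cv2.imwrite('pics/n2.png',im)
```

```text
clock 5.3 tcp [ 0.432  -0.0411  0.1907] F [ 1.2  0.  -0.4] open 0.018 q [  1.1   2.9 -21.1 -21.8 -66.5 -84.5]
(0.4325, -0.0385, 0.042) -> [ 0.1407 -0.0482  0.0008] [-0.46  0.    0.07]
[ 0.50082263 -0.16931003  0.05      ] [ 0.50939444 -0.1753107   0.        ]
[ 0.51501313 -0.1757362   0.05      ] [ 0.52423585 -0.18203163  0.        ]
[ 0.50543673 -0.20130419  0.05      ] [ 0.51422018 -0.20877239  0.        ]
(array([ 0.50035878, -0.16942966,  0.05531608]), np.float64(0.002438717573483769))
```

View pics/n2.png

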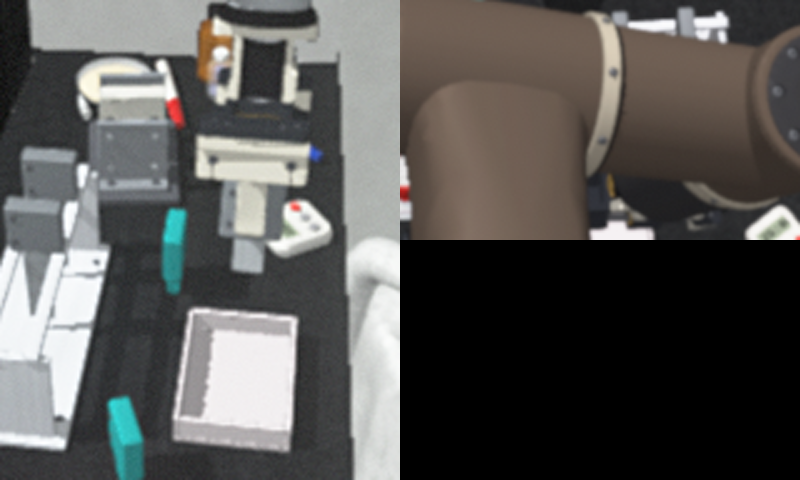

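drive_tool --plan '[[[0.035, -0.012, 0], [0, 0, 0], 0], [[0.07, -0.024, 0], [0, 0, 0], 0], [[0.105, -0.036, 0], [0, 0, 0], 0], [[0.125, -0.043, 0], [0, 0, 0], 0], [[0.14, -0.048, 0.001], [0, 0, 0], 0], [[0.14, -0.048, 0.001], [0, 0, 0], 0], [[0.14, -0.048, 0.001], [0, 0, 0], 0]]'

```text
clock: 5.98
tool_pos: [0.4339, -0.0354, 0.0413]
orientation: [91.1, 70.2, 89.3]
force: [0.4, 0.4, 0.0]
opening: 0.0181
```

drive_tool --plan '[[[0, 0, 0], [0, 0, 0], 0.45], [[0, 0, 0], [0, 0, 0], 0.45], [[0, 0, 0], [0, 0, 0], 0.45], [[0, 0, 0], [0, 0, 0], 0.45], [[0, 0, 0], [0, 0, 0], 0.45], [[-0.02, 0.007, 0], [0, 0, 0], 0.45], [[-0.04, 0.014, 0], [0, 0, 0], 0.45], [[-0.06, 0.021, 0], [0, 0, 0], 0.45], [[-0.09, 0.032, 0], [0, 0, 0], 0.45], [[-0.131, 0.048, 0], [0, 0, 0], 0.45], [[-0.169, 0.062, 0], [0, 0, 0], 0.45], [[-0.169, 0.062, 0], [0, 0, -7], 0.5], [[-0.169, 0.062, 0], [0, 0, -14], 0.6], [[-0.169, 0.062, 0], [0, 0, -20], 0.6], [[-0.169, 0.062, 0], [0, 0, -20], 0.6]]'

```text
clock: 7.23
tool_pos: [0.4351, -0.0326, 0.2223]
orientation: [-108.7, 89.4, -110.2]
force: [-0.8, -0.7, -0.0]
opening: 0.0515
```

Run:
```python
from h import *
Rk=np.array([.620,-.0895,0])
for y in(.0005,-.0775):
    print(Rk+Rz(-1.8)@[0,y,0])
m=Rk+Rz(-1.8)@[0,.0005,0]
go([(m[0],m[1],.24),(m[0],m[1],.116)],-1.8)
s=ctrl.snapshot('side')
cv2.imwrite('pics/s3.png',s)
cv2.imwrite('pics/n3.png',crop(s,255,160,415,330,3.5))
```

```text
[ 0.62001571 -0.08900025  0.        ]
[ 0.61756567 -0.16696176  0.        ]
clock 7.23 tcp [ 0.4351 -0.0326  0.2223] F [-0.8 -0.7 -0. ] open 0.0515 q [  22.2   -2.4  -28.1    0.5  -64.7 -113.9]
(np.float64(0.6200157053795391), np.float64(-0.08900024671981713), 0.24) -> [-0.0178 -0.0518  0.1862] [ 0.32 -0.19  0.56]
(np.float64(0.6200157053795391), np.float64(-0.08900024671981713), 0.116) -> [ 0.1062 -0.0506  0.1866] [ 0.32 -0.19  0.56]
```

View pics/n3.png

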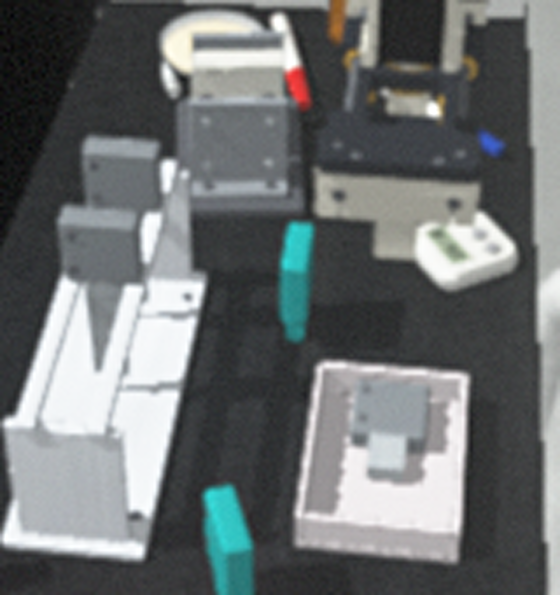

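drive_tool --plan '[[[-0.018, -0.052, 0.186], [0.3, 0, 0.5], 0.6], [[-0.018, -0.052, 0.186], [0.3, 0, 0.5], 0.6], [[-0.018, -0.052, 0.186], [0.3, 0, 0.5], 0.6], [[-0.018, -0.052, 0.186], [0.3, 0, 0.5], 0.6], [[-0.018, -0.052, 0.186], [0.3, 0, 0.5], 0.6], [[-0.018, -0.051, 0.186], [0.3, 0, 0.5], 0.6], [[-0.018, -0.051, 0.186], [0.3, 0, 0.5], 0.6], [[0.02, -0.051, 0.186], [0.3, 0, 0.5], 0.6], [[0.05, -0.051, 0.186], [0.3, 0, 0.5], 0.6], [[0.08, -0.051, 0.186], [0.3, 0, 0.5], 0.6], [[0.106, -0.051, 0.186], [0.3, 0, 0.5], 0.6], [[0.106, -0.051, 0.186], [0.3, 0, 0.5], 0.6], [[0.106, -0.051, 0.186], [0.3, 0, 0.5], 0.6]]'

```text
clock: 8.37
tool_pos: [0.6174, -0.089, 0.1146]
orientation: [153.0, 89.5, 151.3]
force: [-0.6, -0.6, 1.2]
opening: 0.0525
```

drive_tool --plan '[[[0, 0, 0], [0, 0, 0], 0], [[0, 0, 0], [0, 0, 0], 0], [[0, 0, 0], [0, 0, 0], 0], [[0, 0, 0], [0, 0, 0], 0], [[0, 0, 0], [0, 0, 0], 0], [[0, 0, 0], [0, 0, 0], 0]]'

```text
clock: 8.87
tool_pos: [0.6176, -0.0891, 0.1153]
orientation: [151.3, 89.6, 149.5]
force: [0.1, -0.3, 1.6]
opening: 0.0183
```

Run:
```python
from h import *
C=np.array([.5672,-.3715,0])+Rz(6.5)@[0,.0035,0]
x,y=C[:2]; print(C)
go([(.620,-.089,.235)],-1.8)
go([(x,y,.235)],6.5)
```

```text
[ 0.56680379 -0.3680225   0.        ]
clock 8.87 tcp [ 0.6176 -0.0891  0.1153] F [ 0.1 -0.3  1.6] open 0.0183 q [   9.5   21.2  -13.8   -0.3  -55.4 -101. ]
(0.62, -0.089, 0.235) -> [-0.1197  0.0006  0.0016] [ 0.09 -0.39 -0.21]
clock 8.87 tcp [ 0.6176 -0.0891  0.1153] F [ 0.1 -0.3  1.6] open 0.0183 q [   9.5   21.2  -13.8   -0.3  -55.4 -101. ]
(np.float64(0.5668037887518124), np.float64(-0.36802249850513197), 0.235) -> [-0.1205 -0.2799 -0.0433] [-8.21 -0.38 -0.24]
```

drive_tool --plan '[[[-0.03, 0, 0], [0, 0, 0], 0], [[-0.065, 0, 0], [0, 0, 0], 0], [[-0.1, 0, 0], [0, 0, 0], 0], [[-0.135, 0, 0], [0, 0, 0], 0], [[-0.17, 0, 0], [0, 0, 0], 0], [[-0.17, 0, 0], [0, 0, 0], 0], [[-0.17, -0.04, -0.006], [-1, 0, 0], 0], [[-0.17, -0.08, -0.012], [-2, 0, 0], 0], [[-0.17, -0.12, -0.018], [-4, 0, 0], 0], [[-0.17, -0.16, -0.024], [-6, 0, 0], 0], [[-0.17, -0.2, -0.03], [-8.2, 0, 0], 0], [[-0.17, -0.24, -0.036], [-8.2, 0, 0], 0], [[-0.17, -0.28, -0.043], [-8.2, 0, 0], 0], [[-0.17, -0.28, -0.043], [-8.2, 0, 0], 0], [[-0.14, -0.28, -0.043], [-8.2, 0, 0], 0], [[-0.12, -0.28, -0.043], [-8.2, 0, 0], 0], [[-0.105, -0.28, -0.043], [-8.2, -0.3, -0.2], 0], [[-0.105, -0.28, -0.043], [-8.2, -0.3, -0.2], 0], [[-0.105, -0.28, -0.043], [-8.2, -0.3, -0.2], 0]]'

```text
clock: 10.45
tool_pos: [0.5665, -0.3679, 0.2189]
orientation: [153.7, 89.8, 160.2]
force: [-0.1, -0.2, 0.3]
opening: 0.018
```

Run:
```python
from h import *
go([(.5668,-.368,.21),(.5668,-.368,.19)],6.5)
for c in('side','top'):
    im=ctrl.snapshot(c)
    cv2.imwrite(f'pics/{c}4.png',im)
    for n in('gauge_a_tip','gauge_a_handle','plate_left_edge','plate_right_edge'): print(c,n,[([round(v) for v in r['pixel']],round(r['confidence'],2)) for r in ctrl.landmark_of(c,n)])
    print(proj(c,(.5668,-.368,.12)))
s=cv2.imread('pics/side4.png');t=cv2.imread('pics/top4.png')
im=np.zeros((560,800,3),np.uint8);im[:,:400]=crop(s,280,110,360,222,5);im[:320,400:]=crop(t,410,180,490,244,5)
cv2.imwrite('pics/n4.png',im)
```

```text
clock 10.45 tcp [ 0.5665 -0.3679  0.2189] F [-0.1 -0.2  0.3] open 0.018 q [-16.5  21.    0.3  -0.  -69.5 -67. ]
(0.5668, -0.368, 0.21) -> [ 0.0089 -0.0001  0.0003] [-0.   -0.19 -0.09]
(0.5668, -0.368, 0.19) -> [ 0.0289 -0.0002  0.0003] [-0.   -0.19 -0.09]
side gauge_a_tip [([291, 244], 0.94), ([320, 207], 0.67), ([319, 137], 0.42)]
side gauge_a_handle [([288, 210], 0.66), ([317, 168], 0.58)]
side plate_left_edge [([322, 178], 0.83)]
side plate_right_edge [([324, 179], 0.43), ([320, 178], 0.26)]
[321.18729991 169.37645964]
top gauge_a_tip []
top gauge_a_handle []
top plate_left_edge []
top plate_right_edge [([323, 298], 0.64), ([459, 232], 0.59)]
[461.8987168 223.0811378]
```

View pics/n4.png

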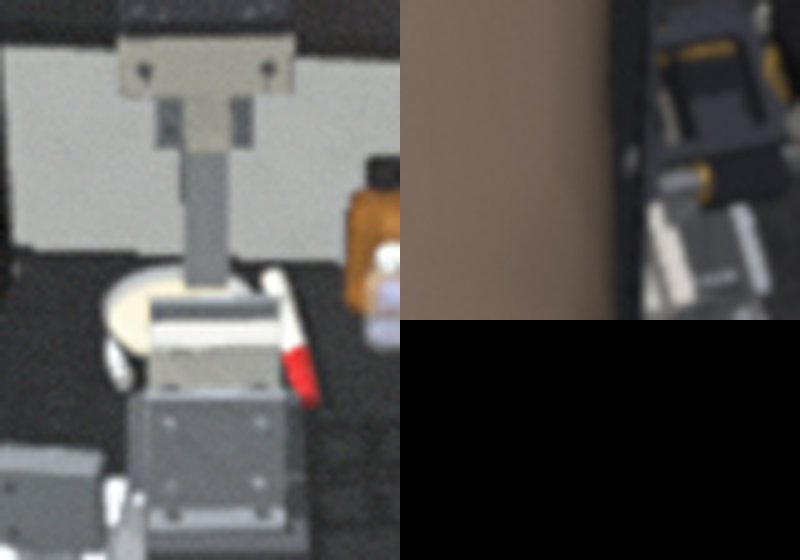

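drive_tool --plan '[[[0.015, 0, 0], [0, 0, 0], 0], [[0.03, 0, 0], [0, 0, 0], 0], [[0.038, 0, 0], [0, 0, 0], 0], [[0.044, 0, 0], [0, 0, 0], 0], [[0.05, 0, 0], [0, 0, 0], 0], [[0.054, 0, 0], [0, 0, 0], 0], [[0.054, 0, 0], [0, 0, 0], 0]]'

```text
clock: 11.53
tool_pos: [0.5673, -0.3685, 0.1657]
orientation: [-167.0, 90.0, -160.5]
force: [1.3, -4.0, -2.8]
opening: 0.0181
```

```bash
cat >> h.py <<'E'
def st(yaw=6.5):
    o=ctrl.get_obs(); f=Rz(-yaw)@o['force']; p=Rz(-yaw)@(o['tool_pos']-[.5672,-.3715,0]); m=Rz(-yaw)@o['moment']
    print('t',round(o['clock'],2),'clampframe pos',p.round(4),'F',f.round(2),'M',m.round(3),'open',round(o['opening'],4))
E
python3 -c "
from h import *
st(); go([(.5668,-.368,.155)],6.5)"
```

```text
t 11.53 clampframe pos [0.0005 0.0029 0.1657] F [ 0.87 -4.15 -2.84] M [-1.995 -0.296  0.029] open 0.0181
clock 11.53 tcp [ 0.5673 -0.3685  0.1657] F [ 1.3 -4.  -2.8] open 0.0181 q [-16.5  23.   -3.8   0.  -63.2 -67. ]
(0.5668, -0.368, 0.155) -> [ 0.0107  0.0006 -0.0005] [-0.01 -0.03  0.01]
```

drive_tool --plan '[[[0, -0.001, 0], [0, 0, 0], 0], [[0, -0.002, 0], [0, 0, 0], 0], [[0, -0.002, 0], [0, 0, 0], 0], [[0, -0.002, 0], [0, 0, 0], 0]]'

```text
clock: 11.87
tool_pos: [0.5674, -0.3702, 0.1656]
orientation: [139.4, 89.9, 145.9]
force: [0.5, -0.4, -1.2]
opening: 0.0175
```

```bash
python3 -c "
from h import *
for i in range(3): st()"
```

```text
t 11.87 clampframe pos [0.0003 0.0013 0.1656] F [ 0.41 -0.44 -1.22] M [-0.278 -0.055 -0.039] open 0.0175
t 11.87 clampframe pos [0.0003 0.0013 0.1656] F [ 0.41 -0.44 -1.22] M [-0.278 -0.055 -0.039] open 0.0175
t 11.87 clampframe pos [0.0003 0.0013 0.1656] F [ 0.41 -0.44 -1.22] M [-0.278 -0.055 -0.039] open 0.0175
```

drive_tool --plan '[[[0.004, -0.0005, 0], [0, 0, 0], 0], [[0.008, -0.0005, 0], [0, 0, 0], 0], [[0.012, -0.0005, 0], [0, 0, 0], 0], [[0.016, -0.0005, 0], [0, 0, 0], 0], [[0.016, -0.0005, 0], [0, 0, 0], 0], [[0.016, -0.0005, 0], [0, 0, 0], 0]]'

```text
clock: 12.37
tool_pos: [0.5672, -0.3708, 0.1491]
orientation: [152.4, 89.9, 158.9]
force: [0.3, -2.6, -2.2]
opening: 0.0178
```

```bash
python3 -c "
from h import *
st();go([(.5674,-.3705,.14)],6.5)"
```

```text
t 12.37 clampframe pos [1.000e-04 7.000e-04 1.491e-01] F [-0.04 -2.66 -2.23] M [-1.026e+00  1.000e-03  2.400e-02] open 0.0178
clock 12.37 tcp [ 0.5672 -0.3708  0.1491] F [ 0.3 -2.6 -2.2] open 0.0178 q [-16.7  23.9  -4.7  -0.  -61.5 -66.8]
(0.5674, -0.3705, 0.14) -> [0.0091 0.0002 0.0002] [-0.02 -0.08 -0.04]
```

drive_tool --plan '[[[0, -0.0006, 0], [0, 0, 0], 0], [[0, -0.0006, 0], [0, 0, 0], 0], [[0, -0.0006, 0], [0, 0, 0], 0], [[0, -0.0006, 0], [0, 0, 0], 0]]'

```text
clock: 12.7
tool_pos: [0.5672, -0.3712, 0.149]
orientation: [146.5, 89.9, 153.0]
force: [-0.0, -0.9, -1.8]
opening: 0.0179
```

```bash
python3 -c "
from h import *
st()"
```

```text
t 12.7 clampframe pos [0.     0.0003 0.149 ] F [-0.15 -0.88 -1.8 ] M [-0.421 -0.116 -0.007] open 0.0179
```

drive_tool --plan '[[[0.003, -0.0003, 0], [0, 0, 0], 0], [[0.006, -0.0003, 0], [0, 0, 0], 0], [[0.009, -0.0003, 0], [0, 0, 0], 0], [[0.009, -0.0003, 0], [0, 0, 0], 0], [[0.009, -0.0003, 0], [0, 0, 0], 0]]'

```text
clock: 13.12
tool_pos: [0.5673, -0.3713, 0.1395]
orientation: [139.6, 89.9, 146.1]
force: [0.3, -0.4, -2.6]
opening: 0.0179
```

```bash
python3 -c "
from h import *
st()"
```

```text
t 13.12 clampframe pos [1.000e-04 2.000e-04 1.395e-01] F [ 0.22 -0.4  -2.61] M [-0.219 -0.544  0.028] open 0.0179
```

drive_tool --plan '[[[0.002, 0, 0], [0, 0, 0], 0], [[0.004, 0, 0], [0, 0, 0], 0]]'

```text
clock: 13.28
tool_pos: [0.5676, -0.3715, 0.1359]
orientation: [140.6, 89.9, 147.1]
force: [-0.2, 0.8, 4.4]
opening: 0.0178
```

drive_tool --plan '[[[0.002, 0, 0], [0, 0, 0], 0], [[0.004, 0, 0], [0, 0, 0], 0]]'

```text
clock: 13.45
tool_pos: [0.5678, -0.3715, 0.1323]
orientation: [140.2, 90.0, 146.7]
force: [-0.6, 1.1, 4.7]
opening: 0.018
```

```bash
python3 -c "
from h import *
st()"
```

```text
t 13.45 clampframe pos [ 5.000e-04 -1.000e-04  1.323e-01] F [-0.45  1.12  4.72] M [0.443 0.031 0.055] open 0.018
```

drive_tool --plan '[[[0.002, 0.0001, 0], [0, 0, 0], 0], [[0.004, 0.0002, 0], [0, 0, 0], 0]]'

```text
clock: 13.62
tool_pos: [0.568, -0.3715, 0.1288]
orientation: [-34.5, 90.0, -28.0]
force: [0.1, 0.4, 6.7]
opening: 0.0181
```

drive_tool --plan '[[[0.0015, 0, 0], [0, 0, 0], 0], [[0.003, 0, 0], [0, 0, 0], 0]]'

```text
clock: 13.78
tool_pos: [0.5682, -0.3716, 0.1265]
orientation: [-39.3, 89.9, -32.7]
force: [0.1, 2.0, 7.0]
opening: 0.0179
```

Run:
```python
from h import *
st()
for c in('side','top'): cv2.imwrite(f'pics/{c}5.png',ctrl.snapshot(c))
s=cv2.imread('pics/side5.png')
st()
o=ctrl.get_obs();g=o['tool_pos']+[0,0,.0]
z=o['tool_pos'][2]
a=crop(s,285,110,365,220,5);off=np.array([285,110])
b=a.copy()
draw(b,'side',box(o['tool_pos'],6.5,(-.025,.025),(-.009,.009),(z-.0053,z+.0447)),off,5,(0,0,255))
im=np.hstack([a,b]);cv2.imwrite('pics/n5.png',im)
```

```text
t 13.78 clampframe pos [ 0.001  -0.0002  0.1265] F [0.32 1.96 7.04] M [0.754 0.118 0.021] open 0.0179
t 13.88 clampframe pos [ 1.100e-03 -1.000e-04  1.263e-01] F [0.19 1.65 4.53] M [ 0.532 -0.101  0.004] open 0.0179
```

View pics/n5.png

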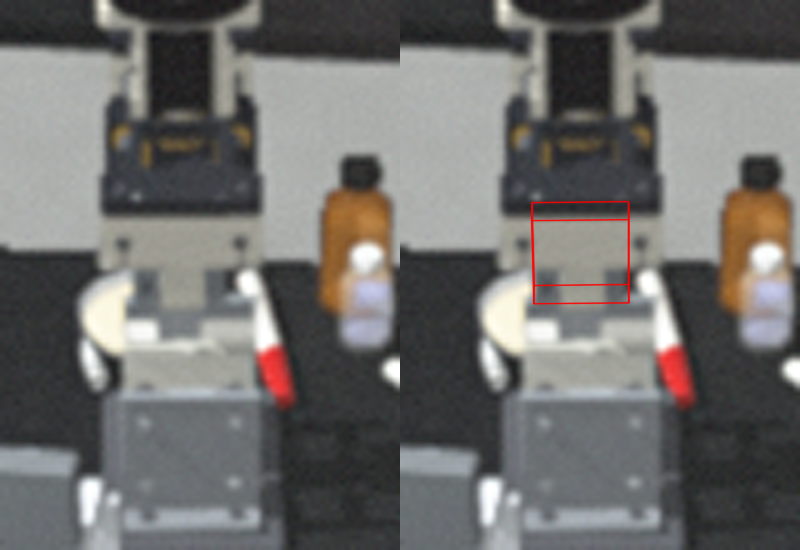

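drive_tool --plan '[[[0.0005, 0.0003, 0], [0, 0, 0], 0], [[0.0008, 0.0004, 0], [0, 0, 0], 0], [[0.0008, 0.0004, 0], [0, 0, 0], 0], [[0.0008, 0.0004, 0], [0, 0, 0], 0]]'

```text
clock: 14.22
tool_pos: [0.5683, -0.3714, 0.1262]
orientation: [-42.5, 89.9, -35.9]
force: [-0.5, 0.9, 6.8]
opening: 0.0183
```

Run:
```python
from h import *
st()
for c in('side','top'): 
    i=ctrl.snapshot(c)
    for n in('plate_left_edge','plate_right_edge','gauge_a_handle','timer','pen_1','forceps','discard_tray'): print(c,n,[([round(v) for v in r['pixel']],round(r['confidence'],2)) for r in ctrl.landmark_of(c,n)])
st()
```

```text
t 14.22 clampframe pos [ 0.0011 -0.      0.1262] F [-0.44  0.94  6.78] M [0.348 0.4   0.078] open 0.0183
side plate_left_edge [([321, 180], 0.76)]
side plate_right_edge [([322, 179], 0.51)]
side gauge_a_handle [([290, 210], 0.62)]
side timer [([386, 235], 0.93), ([295, 246], 0.25)]
side pen_1 [([377, 198], 0.67), ([323, 161], 0.27)]
side forceps [([357, 452], 0.64), ([380, 196], 0.56)]
side discard_tray [([321, 167], 0.72), ([364, 290], 0.61)]
top plate_left_edge [([457, 225], 0.63)]
top plate_right_edge [([460, 228], 0.56)]
top gauge_a_handle [([455, 224], 0.5)]
top timer []
top pen_1 [([486, 296], 0.8)]
top forceps [([180, 314], 0.79)]
top discard_tray [([322, 295], 0.76)]
t 15.02 clampframe pos [0.0011 0.     0.1262] F [-0.93  0.5   5.29] M [0.38  0.4   0.049] open 0.0178
```

```bash
python3 -c "
from h import *
print(ctrl.close_job()); st()"
```

```text
the job is handed in; nothing more can be done
None
the job is handed in; nothing more can be done
```

The job is handed in at about 15 s of the 48 s allowed. The snapped gauge is in the discard tray. The middle whole gauge is held between the plates, and the other whole gauge still hangs in the rack.

**Final fit:**
- **Downward push:** it was about 7 N while sliding and 5–7 N at rest.
- **Sideways force:** it was 0.5–0.9 N, so the two plates are within about 0.3 mm of each other.
- **Plate push-back:** from the tool height and the gap I worked out by contact (about 7.1 mm), each plate is back roughly 1.9 mm. This is inferred, not measured directly.
- **Handle:** its underside is about 121 mm above the worktop, so about 20 mm above the tops of the plates. It had not slipped in the gripper.

**Checks that disagreed or fell short:**
- The first contact showed my picture estimate of the gap's middle was about 3 mm off. I corrected it from the sideways force.
- The vertical force read slightly negative at rest during the early insertion, which I put down to friction.
- In the last check the network gave pixel positions for the timer, pen and forceps within a few pixels of the first ones. It did not find the timer in the top view, where it had before. I did not view a last picture of all three.

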